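# Oil and rock a jammed locating block out of its weld jig

### The arm

A 6-joint arm with a two-finger parallel gripper is mounted at the origin on a cart in front of the work surface, level with it; the furniture and walls round the work are solid. World frame = base frame: x ahead of the robot, y to its left, z up, the work surface at z = 0. Lengths are in m, angles in rad, forces in N, time in s.
With the tool pointing down it reaches from about 0.375 to 0.9 m from the base axis. Payload 3.1 kg.
Tool frame: the origin (TCP) lies midway between the tips of the shut fingers; the grasp point (between the pads) lies robot.pinch_z behind it (robot.pinch_z is the distance from the TCP to the grasp point, in m); z points along the fingers, y is the line along which they close (so a half turn about z gives the same grasp; the last joint's range is limited). The gripper opens to 87 mm and grips with 3 to 60 N. Pads are 19 mm wide; open, the fingers measure 117 mm over their backs; the gripper's body (75 mm by 190 mm) begins 51 mm behind the grasp point.
Start: joints at [0.989, 0.527, 1.433, -0, 1.181, -0.178], TCP at [0.246, 0.575, 0.223] pointing down, gripper open.
Joint ranges: [-3.08, 3.08], [-0.75, 2.2], [0.22, 2.44], [-1.43, 4.57], [0, 2.65], [-2.85, 2.85]. Speed limits (rad/s): [2.79, 2.79, 3.14, 3.14, 3.14, 3.14].

### API

Orientations are given as a rotation vector (axis times angle).
In Python, from plant import robot gives the robot as it stands. Calls block until the motion is done:
- robot.reach(position, orientation): joint-space move of the TCP to a pose.
- robot.line_to(position, rot=None, max_speed=0.15, threshold=None): straight line of the TCP; rot=None keeps the orientation; max_speed is the mean speed in m/s. With threshold (N) it stops when the force on the tool has changed by that much, and returns True; else False.
- robot.goto_joints(angles): joint-space move.
- robot.grip(opening, newtons=None): finger opening in m; newtons is the grip in N (None keeps the last); returns when the fingers have stopped.
- robot.hold(seconds).
- robot.ik(position, orientation): joint angles nearest the present ones, or None.
- robot.state(): the state.
- robot.camera(name): name is "scene" or "top" or "wrist"; returns (picture, depth): 480x640x3 uint8, red, green, blue; 480x640 float32, m along the optical axis (not along the pixel's ray), 0 where there is no reading.
- robot.camera_model(name): a dict with "mtx" (3x3 intrinsics, pixels), "position" and "attitude" of the camera in the world. Camera axes: x right, y down, z forward; pixel columns grow to the right and rows downward; lengths in m; the calibration is good to about 2 mm. A picture is of the moment at which its call begins: read the wrist's pose just before it. camera_model takes no time and is no camera call; for the wrist camera it gives the pose at the moment of the call.
A pose or a line that the arm cannot do raises robot.MotionError and nothing moves.
- robot.close_job(): hands the job in; it is judged then, once.
The state is a dict: "clock": time; "q": joint angles; "dq": joint speeds; "effort": joint torques, N m; "tcp_pos": TCP position; "ee_rot": TCP orientation; "contact_force": force on the tool from outside, world axes, zero at the start; "torque": the same for the moment, N m; "opening": finger opening in m; "grip_force": force on a finger pad.
Only numpy, scipy, OpenCV 4.12 (cv2) and the standard library are available. Lean on these libraries where they do the work, as an engineer would, in place of code of your own. Each camera call takes 0.05 s, during which the arm holds its last target. There are 200 camera calls.

### The job

The yellow-headed locating block has jammed in the weld jig. First press the oil can's white spray cap fully down and let it spring back up; only then grip the block by its head and rock it to one side and to the other until both brass jaws have been pushed back and it frees, without wrenching it. Lift it straight out and finish still holding it upright in the gripper just clear above its nest (its foot no more than about five centimetres above the jaw posts), touching nothing else, and leave the other things on the table alone.

Things in the scene. Friction and masses are not known exactly. Their poses are not given: they have to be found in the camera images.
- jig: The weld jig, fixed to the table: dark steel plate 225 x 116 x 8 mm. Origin: on the table, below the nest's centre; z up; x from the nest towards the oil can; y along the line of the jaws. Plate x -62 to 163, y -58 to 58 mm. Two blue jaw posts at y +-28 to +-44, x -16 to 16, top at z 66. Red oil can, 54 mm across, shoulder up to z 100, clamped upright at x 118, y 0.
- locator: The jammed locating block, steel, 0.28 to 0.52 kg, 40 (x) by 20 (y) mm, 127 mm tall. Origin: bottom centre of its foot; z up along it; axes parallel to the jig's when seated, origin then 8 mm above the jig's. Its foot is a 20 mm round along x, axis 10 mm above the origin: in the nest it rocks about that axis, to +y and -y, with some 1 mm of play. 10 to 42 mm up it is 20 mm wide.
- locator_head (a point): Centre of the block's yellow head, 89 mm above the block's origin: the place to grip, 40 (x) by 20 (y) mm, from 63 to 115 mm up, by either pair of faces. A steel dowel 13 mm across stands on it up to 127 mm.
- jaw_left (a joint): Brass jaw on the jig's +y side, 14 mm wide, z 53 to 63 mm of the jig. In m: 0 = as found, tip 5.8 mm from the centre line, at the waist; grows as it is pushed outwards, stop at 0.013. Stiff (6 N), stays where pushed; from 0.0045 up it clears the block. Rocking the block 0.18 to 0.21 rad towards +y pushes it back 6 to 8 mm; at about 0.3 rad it meets its stop.
- jaw_right (a joint): The same jaw on the jig's -y side: grows as it is pushed outwards (to -y) by rocking the block towards -y.
- cap (a joint): Spray cap of the oil can, in m: 0 = up, 0.006 = fully down (counts as pressed above 0.004, as back up below 0.0015). Sprung: it starts to move at 4 N and needs about 7 N to be fully down.
- cap_top (a point): Centre of the top face of the white spray cap, 32 mm across, 123 mm above the table when up; a thin red spout points from it towards the block.
- tip_tin: Bystander: round grey tin 65 mm across, 31 mm high, loose; origin at the centre of its underside.
- coupling_nut: Bystander: steel hexagonal coupling nut about 30 mm, loose; origin at the centre of its underside.
- slag_cup: Bystander: dark round steel cup 100 mm across, 45 mm high, loose, to the right behind the jig; origin at the centre of its underside.
- weld_magnet: Bystander: dark triangular welding magnet 70 x 90 x 16 mm, loose; origin at the centre of its underside.
- nest_floor (a point): Centre of the nest's floor, 8 mm above the jig's origin. The nest is a pocket 42.4 (jig x) by 22.4 (jig y) mm with steel walls 12 mm high; the block's foot stands in it.
- locator_waist (a point): Centre of the block's waist, 52.5 mm above its origin: from 42 to 63 mm up the block is only 11 mm wide in y. The jaws reach into it, 3 mm above the shoulders of the 20 mm wide lower part, so the block cannot be pulled straight up until both jaws are back.
Not all that is in view belongs to the job. There is more than one size of the locator; the one meant has the size given above.

How it is judged:
On the way, in this order (a step that is already met when the one before it is completed fails the run):
1. the spray cap is pressed down (value of joint cap above 0.004 m), for 0.1 s.
2. the spray cap has sprung back up (value of joint cap below 0.0015 m), for 0.1 s.
3. the block has been rocked to one side: one jaw is pushed back (value of joint any of jaw_left, jaw_right above 0.004 m), for 0.1 s.
4. the block has been rocked to the other side too: both jaws are pushed back while it still stands in its nest (value of joint each of jaw_left, jaw_right above 0.004 m and z of locator in the frame of jig below 0.03 m), for 0.05 s.
At the end, for the whole second after the job is handed in: The block is held still in the fingers, upright within 0.2 rad, its foot 71 to 135 mm above the table (5 to 69 mm above the jaw posts) and within 40 mm sideways of the nest's centre, touching no part of the jig; both jaws are pushed back at least 4 mm and the spray cap is up (z of locator in the frame of jig between 0.071 and 0.135 m and horizontal distance between locator and jig below 0.04 m and angle between locator's own z axis and vertical below 0.2 rad and linear speed of locator below 0.03 m/s and contact force between the fingers and locator above 2 N and contact force between locator and jig below 0.2 N and value of joint each of jaw_left, jaw_right above 0.004 m and value of joint cap below 0.0015 m); the arm keeps its last pose, push and grip.
It fails at once if the block is wrenched against the jig with more than 60 N (contact force between locator and jig above 60 N).
It fails at once if a bystander is moved by more than 30 mm (distance of any of tip_tin, coupling_nut, slag_cup, weld_magnet from where it was at the start of the episode above 0.03 m).
It also fails if it takes over 51 s, if anything falls off the work surface, if the arm or the gripper's body presses on something with over 40 N, if the wrist force passes 120 N, or if a joint passes its speed limit or range.

## Working session

There is one attempt and no reset: what is moved stays moved. The work goes in short steps, each a Python script; the robot and the scene stay as the last script left them, time stands still between calls to the robot, and variables do not carry over. Pictures are saved under pics/ and viewed, at most 10 in all, crops included, and the job is handed in when it is done.

```bash
mkdir -p pics; ls; cat > h.py <<'E'
import numpy as np, cv2
from scipy.spatial.transform import Rotation as R
from plant import robot
def pts(cam,depth,m):
    K=np.array(m["mtx"]);v,u=np.indices(depth.shape)
    c=np.stack([(u-K[0,2])/K[0,0]*depth,(v-K[1,2])/K[1,1]*depth,depth],-1)
    a=np.array(m["attitude"]);Rm=a if a.shape==(3,3) else R.from_rotvec(a).as_matrix()
    return c@Rm.T+np.array(m["position"])
def shot(cam,fn=None):
    m=robot.camera_model(cam);p,d=robot.camera(cam)
    if fn: cv2.imwrite(fn,p[:,:,::-1]); np.savez(fn[:-4]+".npz",p=p,d=d,P=pts(cam,d,m))
    return p,d,pts(cam,d,m),m
E
python3 - <<'E'
from h import *
for c in("scene","top"):
    p,d,P,m=shot(c,f"pics/{c}0.png"); print(c,m)
print(robot.state(),robot.pinch_z)
a=cv2.imread("pics/scene0.png");b=cv2.imread("pics/top0.png")
E
```

```text
pics
scene {'mtx': array([[445.15575532,   0.        , 313.76218601],
       [  0.        , 445.15575532, 239.56342892],
       [  0.        ,   0.        ,   1.        ]]), 'position': array([ 0.0054645 , -0.59852414,  0.72122571]), 'attitude': array([-2.10887809,  0.82854647, -0.40290213])}
top {'mtx': array([[616.40458803,   0.        , 325.73174064],
       [  0.        , 616.40458803, 238.80430254],
       [  0.        ,   0.        ,   1.        ]]), 'position': array([ 0.38409666, -0.02863095,  1.46366551]), 'attitude': array([-2.17986508,  2.15291807, -0.11972053])}
{'clock': 0.1, 'q': array([ 9.88462069e-01,  5.28363809e-01,  1.43377511e+00, -1.32642388e-05,
        1.18145204e+00, -1.78505852e-01]), 'dq': array([-0.00181767, -0.00295666, -0.0036979 ,  0.00049598,  0.00045704,
       -0.00031993]), 'effort': array([-2.94248457e-04, -4.40986776e+01, -1.77151072e+01,  6.34948723e-02,
        5.34177327e-02, -5.72699469e-05]), 'tcp_pos': array([0.24519064, 0.57416223, 0.22167499]), 'ee_rot': array([-6.29876181e-01, -3.07705409e+00,  2.92099250e-03]), 'contact_force': array([-0.04958752,  0.31611942,  1.97285575]), 'torque': array([ 0.03084648,  0.00659347, -0.00377227]), 'grip_force': 0.0, 'opening': 0.08672736842226199} 0.0187
```

View pics/scene0.png

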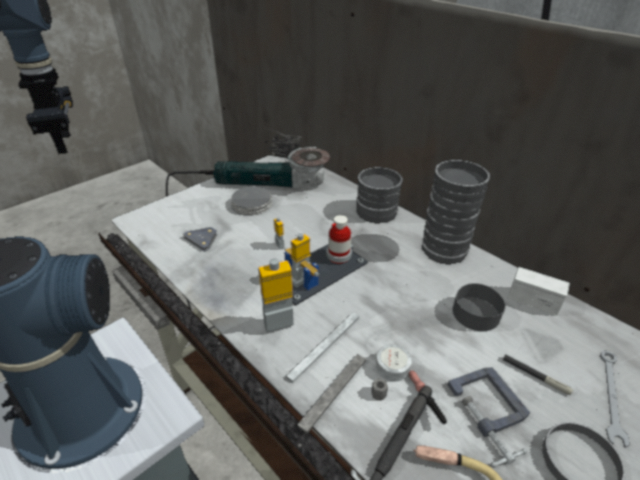

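View pics/top0.png

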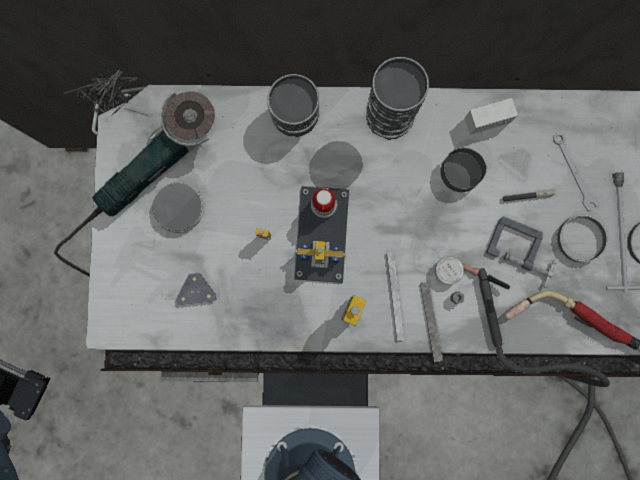

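Scene view: there are three yellow-headed blocks, at scene (275,280) large and free-standing, (300,246) between the blue posts, and (279,228) small. In the top view they are at (355,310), (320,250) and (263,233). The middle one fits, because it stands in the jig nest between the jaws. The can cap is at top (323,198). I'll confirm with a crop and measure.

```bash
python3 - <<'E'
from h import *
D=np.load("pics/top0.npz");p,P=D["p"],D["P"]
hsv=cv2.cvtColor(p,cv2.COLOR_RGB2HSV)
y=cv2.inRange(hsv,(20,120,100),(35,255,255))
n,l,s,c=cv2.connectedComponentsWithStats(y)
for i in range(1,n):
    if s[i,4]>20:
        q=P[l==i]; q=q[q[:,2]>0]; zt=np.percentile(q[:,2],95); print(s[i],c[i],"ztop",zt)
        t=q[(q[:,2]>.115)&(q[:,2]<.13)]
        if len(t)>10: print(t.mean(0),len(t),cv2.minAreaRect((t[:,:2]*1000).astype(np.float32)))
# plate
z=P[...,2]; v,u=np.indices(z.shape); roi=(u>280)&(u<365)&(v>170)&(v<300)
pl=roi&(hsv[...,2]<110)&(z>.003)&(z<.016); 
l=cv2.connectedComponents(cv2.morphologyEx(pl.astype(np.uint8),cv2.MORPH_OPEN,np.ones((3,3))))[1]
k=np.bincount(l[l>0]).argmax();q=P[l==k];print("plate",cv2.minAreaRect((q[:,:2]*1000).astype(np.float32)),np.median(q[:,2]))
w=roi&(z>.115)&(z<.13)&(hsv[...,1]<60)&(v<225)
q=P[w];print("cap",q.mean(0),len(q),q.min(0),q.max(0))
a=cv2.resize(cv2.imread("pics/top0.png")[170:330,240:380],None,fx=3.6,fy=3.6,interpolation=3)
cv2.imwrite("pics/crop0.png",a)
E
```

```text
[256 229   5   6  25] [257.92 231.6 ] ztop 0.08575487098366023
[262 230   7   7  34] [265.32352941 233.58823529] ztop 0.08313483235511376
[298 241  45  19 351] [319.87749288 251.60968661] ztop 0.12576108214936677
[ 0.50530221 -0.01684226  0.12219836] 136 ((505.8402404785156, -16.89791488647461), (19.66927719116211, 39.99166488647461), 87.69512939453125)
[343 296  23  30 305] [353.8295082  310.21639344] ztop 0.16964178823976814
plate ((595.5902099609375, -22.047771453857422), (116.07512664794922, 143.5439453125), 86.76704406738281) 0.0077965542338098714
cap [ 0.62287414 -0.02395353  0.12219732] 161 [ 0.60785493 -0.03853043  0.11549005] [ 0.63996016 -0.00965175  0.12980765]
```

View pics/crop0.png

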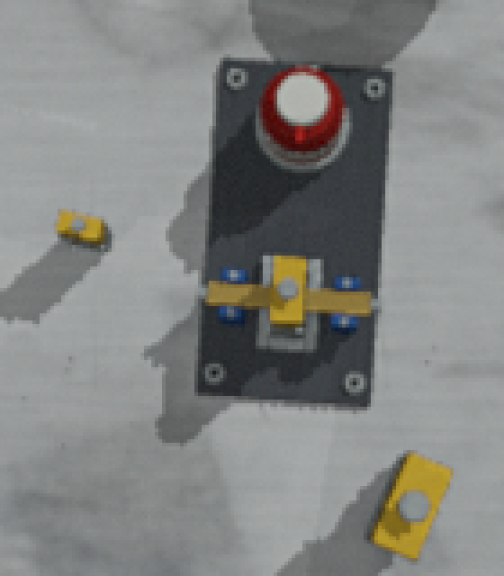

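The crop confirms it: the block at crop (288,290) sits in the nest between the brass jaws and blue posts. Its head top measures 20 x 40 mm at z≈0.122, which matches the given size. The others are smaller (top at 0.085) and larger (0.17). The cap is at crop (302,98). Next I press the cap, then look from above the nest.

```bash
cat >> h.py <<'E'
A=np.radians(-3.3)
JX=np.array([np.cos(A),np.sin(A),0]);JY=np.array([-np.sin(A),np.cos(A),0])
def rot(tilt=0,flip=0):  # tilt>0 : head towards jig +y
    return (R.from_rotvec(-tilt*JX)*R.from_euler('z',A+flip)*R.from_euler('x',np.pi)).as_rotvec()
E
python3 - <<'E'
from h import *
cap=np.array([.6232,-.0240,.25])
for f in(0,np.pi):
    print(f,robot.ik(cap,rot(0,f)))
fl=min((f for f in(0,np.pi) if robot.ik(cap,rot(0,f)) is not None),key=lambda f:abs(robot.ik(cap,rot(0,f))[5]))
open("fl","w").write(str(fl))
robot.grip(0.0,20)
robot.reach(cap,rot(0,fl))
robot.line_to([cap[0],cap[1],.135],max_speed=.12)
f0=robot.state()["contact_force"]
print(robot.line_to([cap[0],cap[1],.1165],max_speed=.02,threshold=11))
s=robot.state();print(s["tcp_pos"],s["contact_force"]-f0)
robot.hold(.3);s=robot.state();print(s["tcp_pos"],s["contact_force"]-f0,s["clock"])
E
```

```text
0 [-2.17426234e-01  4.97383852e-01  1.40527583e+00 -4.44089210e-16
  1.23893297e+00  1.41096596e+00]
3.141592653589793 [-0.21742623  0.49738385  1.40527583  0.          1.23893297 -1.7306267 ]
False
[ 0.62320172 -0.02401368  0.11748149] [-1.45218621  1.13338186  6.82473933]
[ 0.62320555 -0.02401699  0.11745949] [-1.85149064  0.66054083  6.35665461] 6.6167
```

```bash
python3 - <<'E'
from h import *
s0=robot.state();x,y=.6232,-.0240
for z in(.1155,.1145,.1135,.1125):
    robot.line_to([x,y,z],max_speed=.02);s=robot.state();df=s["contact_force"][2]-s0["contact_force"][2]+6.4;print(z,s["tcp_pos"][2],df)
    if df>10: break
robot.hold(.25)
robot.line_to([x,y,.22],max_speed=.08)
fl=float(open("fl").read())
robot.grip(.05)
robot.reach([.5055,-.0169,.27],rot(0,fl))
p,d,P,m=shot("wrist","pics/w1.png");print(robot.state()["clock"],m["position"],(d>0).mean())
E
```

```text
0.1155 0.11738664226540702 11.09802997859822
10.2583 [ 0.58912535 -0.02202621  0.43245044] 0.9959798177083333
```

View pics/w1.png

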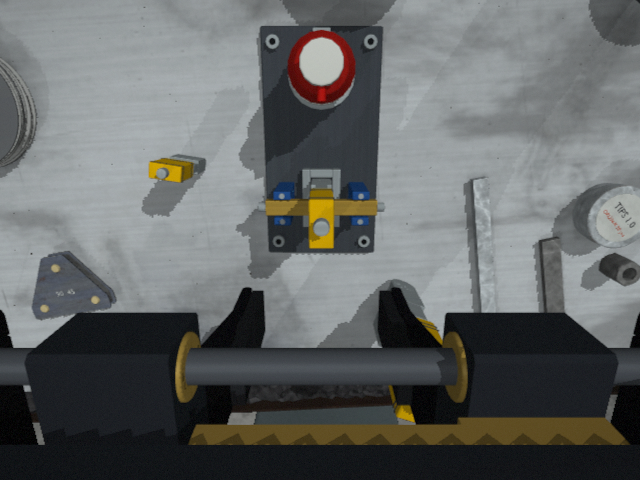

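Wrist view: the block head is at (321,225), its dowel at (321,228), and the brass bar of the jaws at row 207. The fingers straddle the head and are aligned with it; the cap at (321,62) looks intact. Next I refine the head position from this view.

```bash
python3 - <<'E'
from h import *
D=np.load("pics/w1.npz");p,P=D["p"],D["P"];z=P[...,2]
hsv=cv2.cvtColor(p,cv2.COLOR_RGB2HSV);v,u=np.indices(z.shape)
r=(u>295)&(u<350)&(v>180)&(v<260)&(hsv[...,1]>120)&(z>.118)&(z<.128)
q=P[r];print("head",cv2.minAreaRect((q[:,:2]*1000).astype(np.float32)),len(q),np.median(q[:,2]))
r=(u>290)&(u<350)&(v>30)&(v<95)&(hsv[...,1]<60)&(z>.10)
q=P[r];print("cap",q.mean(0),np.median(q[:,2]))
r=(u>200)&(u<440)&(v<260)&(z>.003)&(z<.014)&(hsv[...,2]<110)
q=P[r];print("plate",cv2.minAreaRect((q[:,:2]*1000).astype(np.float32)))
for nm,a,b in(("postL",270,300),("postR",345,372)):
    r=(u>a)&(u<b)&(v>175)&(v<235)&(z>.058)&(z<.072)&(hsv[...,0]>100)&(hsv[...,0]<130)&(hsv[...,1]>100)
    q=P[r];print(nm,len(q),q.mean(0),q.min(0),q.max(0))
E
```

```text
head ((506.8116149902344, -16.943668365478516), (20.00497817993164, 39.983089447021484), 87.16576385498047) 1004 0.12216816770536351
cap [ 0.62392721 -0.02409096  0.12370142] 0.12222793534063067
plate ((558.06103515625, 12.188255310058594), (180.3810577392578, 224.7918701171875), 86.58219909667969)
postL 275 [0.50910295 0.01862127 0.06453005] [0.49229315 0.01025101 0.05847091] [0.52493043 0.02717474 0.06795263]
postR 272 [ 0.50494073 -0.05242213  0.06450201] [ 0.4884648  -0.06093368  0.05809583] [ 0.52062935 -0.04397608  0.06698185]
```

```bash
cat >> h.py <<'E'
FL=float(open("fl").read())
PV=np.array([.5068,-.0169,.018]);H=.085-.018
def rock(t,speed=.02):
    p=PV+H*(R.from_rotvec(-t*JX).as_matrix()@[0,0,1.])
    robot.line_to(p,rot(t,FL),max_speed=speed)
    s=robot.state();f=s["contact_force"]
    print("t%.2f"%t,"fjx %.1f fjy %.1f fz %.1f"%(f@JX,f@JY,f[2]),"mx %.2f"%(s["torque"]@JX),"op %.4f"%s["opening"],"gf %.0f"%s["grip_force"],"clk %.2f"%s["clock"]);return s
E
python3 - <<'E'
from h import *
robot.line_to([PV[0],PV[1],.15],rot(0,FL),max_speed=.1)
robot.line_to([PV[0],PV[1],.085],max_speed=.06)
print(robot.state()["contact_force"])
robot.grip(.0,30);s=robot.state();print(s["contact_force"],s["opening"],s["grip_force"],s["tcp_pos"],s["clock"])
for t in(.04,.08):
    s=rock(t)
E
```

```text
[ 1.04831378 -0.83353428  0.16369798]
[ 0.24098908 -0.67338243  0.55908272] 0.019418651663599372 29.99876719666645 [ 0.50682528 -0.01699092  0.08505225] 13.475
t0.04 fjx 0.3 fjy -3.4 fz 0.6 mx -0.91 op 0.0197 gf 30 clk 13.76
t0.08 fjx -0.0 fjy -4.2 fz 1.0 mx -0.91 op 0.0195 gf 30 clk 14.04
```

```bash
python3 - <<'E'
from h import *
for t in(.12,.16,.19,.205): s=rock(t)
robot.hold(.2)
print(R.from_rotvec(s["ee_rot"]).as_matrix()[:,2])
for t in(.1,0,-.05,-.1,-.15,-.19,-.205): rock(t,.025)
robot.hold(.2)
E
```

```text
t0.12 fjx -0.7 fjy -3.9 fz 0.7 mx -0.96 op 0.0199 gf 30 clk 14.32
t0.16 fjx 0.4 fjy -5.3 fz -0.1 mx -1.07 op 0.0196 gf 30 clk 14.61
t0.19 fjx 0.7 fjy -5.3 fz -0.1 mx -1.18 op 0.0199 gf 30 clk 14.86
t0.20 fjx 1.0 fjy -5.1 fz 0.7 mx -1.16 op 0.0197 gf 30 clk 15.11
[-0.01195268 -0.20246524 -0.9792165 ]
t0.10 fjx 0.1 fjy 0.3 fz 1.7 mx -0.03 op 0.0198 gf 30 clk 15.74
t0.00 fjx -0.3 fjy 1.2 fz 2.1 mx -0.05 op 0.0197 gf 30 clk 16.16
t-0.05 fjx 0.6 fjy 1.8 fz 2.4 mx 0.49 op 0.0193 gf 30 clk 16.44
t-0.10 fjx -0.2 fjy 3.0 fz 3.2 mx 0.67 op 0.0198 gf 30 clk 16.73
t-0.15 fjx 1.4 fjy 3.0 fz 4.4 mx 0.87 op 0.0201 gf 30 clk 17.01
t-0.19 fjx 1.4 fjy 4.2 fz 3.0 mx 0.97 op 0.0194 gf 30 clk 17.27
t-0.20 fjx 0.8 fjy 6.1 fz 3.9 mx 1.10 op 0.0197 gf 30 clk 17.52
```

```bash
python3 - <<'E'
from h import *
rock(-.1,.03);rock(0,.03)
shot("wrist","pics/w2.png");p,d,P,m=shot("top","pics/t2.png")
a=cv2.imread("pics/w2.png");b=cv2.resize(cv2.imread("pics/t2.png")[190:290,270:370],(480,480),interpolation=3)
cv2.imwrite("pics/c2.png",cv2.resize(np.hstack([a,b]),(800,343)))
E
```

```text
t-0.10 fjx -1.5 fjy 2.8 fz 4.2 mx 0.67 op 0.0200 gf 30 clk 18.10
t0.00 fjx -1.6 fjy 3.0 fz 6.6 mx 0.55 op 0.0195 gf 30 clk 18.48
```

View pics/c2.png

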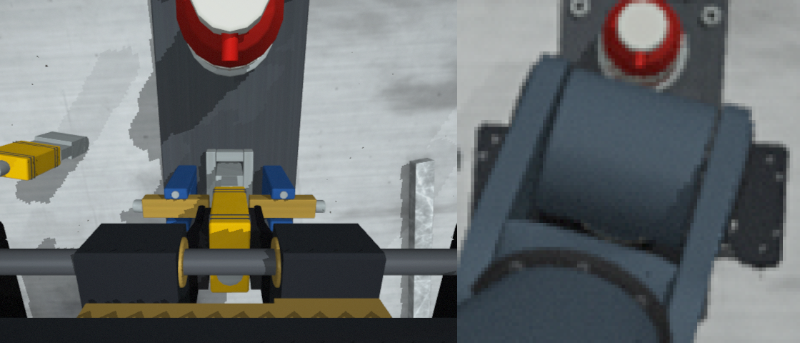

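Wrist view: the gripper is on the head at (229,240 in the crop). The jaw bars stick out on both sides at (140,207) and (322,207), roughly symmetric. Next I measure how far they have moved compared with the first view.

```bash
python3 - <<'E'
from h import *
for f in("w1","w2"):
    D=np.load(f"pics/{f}.npz");p,P=D["p"],D["P"];z=P[...,2]
    hsv=cv2.cvtColor(p,cv2.COLOR_RGB2HSV)
    Q=P-PV;x=Q@JX;y=Q@JY
    r=(z>.05)&(z<.069)&(abs(x)<.009)&(abs(y)<.085)
    br=r&(hsv[...,0]>10)&(hsv[...,0]<30)&(hsv[...,1]>110)
    print(f,"brass y",np.percentile(y[br],[.5,99.5])*1000,"all",np.percentile(y[r],[.3,99.7])*1000)
    h=(hsv[...,0]>18)&(hsv[...,0]<32)&(hsv[...,1]>120)&(z>.075)&(z<.13)&(abs(x)<.03)&(abs(y)<.03)
    for a,b in((.075,.09),(.09,.105),(.105,.12),(.1205,.13)):
        k=h&(z>a)&(z<b)
        if k.sum()>20: print(a,k.sum(),np.percentile(y[k],[2,98])*1000,np.median(z[k]))
s=robot.state();print(s["tcp_pos"],s["contact_force"],R.from_rotvec(s["ee_rot"]).as_matrix()[:,2])
E
```

```text
w1 brass y [-51.36239866  50.40606907] all [-58.08847027  57.85992716]
0.075 74 [-9.58794763  8.48993201] 0.08385532687482206
0.09 72 [-9.28033916  8.48488061] 0.09849707296747609
0.105 106 [-10.1992153    8.30985344] 0.11627077645985465
0.1205 961 [-9.82673994  9.54107955] 0.12221204852325895
w2 brass y [-59.17390717  58.84637814] all [-65.92634837  66.22766169]
0.075 498 [-11.73886856   9.44332084] 0.08433187401830979
0.09 757 [-10.04211242   9.11464776] 0.09792468717044844
0.105 885 [-11.0336794    8.85220896] 0.11262030916054436
0.1205 2979 [-10.00217191   9.07367902] 0.12209135150200381
[ 0.50677033 -0.01732004  0.08509348] [-0.83426432  4.38774141  6.90192798] [-3.10587989e-04  1.95039439e-03 -9.99998050e-01]
```

Both jaws are back by about 8 mm and the block stands upright in its nest, so I lift.

```bash
python3 - <<'E'
from h import *
print(robot.line_to([PV[0],PV[1],.11],rot(0,FL),max_speed=.03,threshold=20),robot.state()["contact_force"])
print(robot.line_to([PV[0],PV[1],.175],max_speed=.05,threshold=20))
robot.hold(.3);s=robot.state();print(s["tcp_pos"],s["contact_force"],s["opening"],s["grip_force"],s["clock"])
shot("wrist","pics/w3.png");shot("scene","pics/s3.png")
a=cv2.imread("pics/w3.png");b=cv2.resize(cv2.imread("pics/s3.png")[150:320,220:400],(508,480),interpolation=3)
cv2.imwrite("pics/c3.png",cv2.resize(np.hstack([a,b]),(800,334)))
E
```

```text
False [-0.0807326   0.05924297 -4.90673834]
False
[ 0.50672324 -0.01689663  0.17485203] [ 0.57049392 -0.62623955 -3.58094216] 0.019983267226407135 29.979586305707926 21.3083
```

View pics/c3.png

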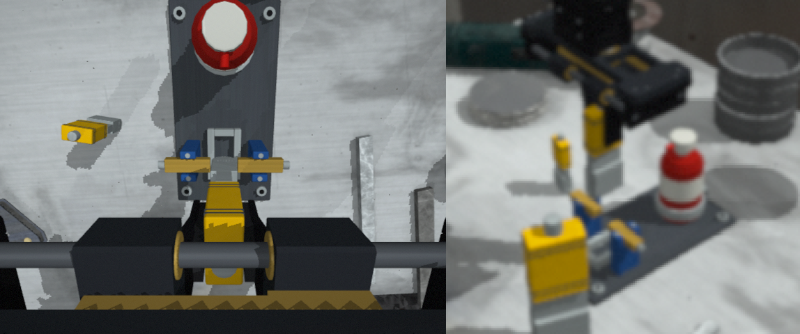

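The block is held upright above the open nest: its head is at (225,225) in the wrist view, and the scene view shows it clear of the posts. Both jaws are back and the cap is up.

```bash
python3 -c "
from plant import robot
print(robot.close_job())"
```

```text
the job is handed in; nothing more can be done
None
```

I pressed the cap and let it spring back, rocked the block both ways (each jaw moved back about 8 mm), and lifted it straight out. I handed the job in at about 21 s with the block held upright, its foot about 98 mm above the table; no verdict was returned.

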